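# Set the fume extraction wheel on the laser-cutter bench

## Task

Get the fume extraction ready for the next cut: lift the orange guard off the thumbwheel and hang it astride the aluminium rail. Then, with a fingertip and without pressing the sprung wheel down hard, roll the wheel until the red pointer lines up with the green marker, leaving the guard on the rail. Leave the respirator, the wooden parts and the spray can where they are.

Things in the scene. Friction and masses are not known exactly. Their poses are not given: they have to be found in the camera images.
- console: fixed grey control box 190 (x) x 270 (y) x 90 mm high, flat top panel; origin at the centre of its underside, x away from the robot, y to the left, z up. In its panel, 45 mm to -x of its middle, a slot 22 mm (x) by 78 mm (y) lets the thumbwheel out; a white scale lies behind it at +x. May stand on the left or the right of the rail.
- wheel_top (a point): highest point of the unpressed thumbwheel, 14 mm above the console's panel; axes as the console's. The wheel is a black ribbed disc 90 mm in diameter, 16 mm wide, axle along x, so its rim runs along y through the slot. At the start the guard stands over it.
- wheel (a joint): turn of the thumbwheel in rad, -2.9 to 2.9 (end stops); it grows as the top of the rim moves to the console's +y, and 1 rad is 45 mm of rim. It stays where it is left; about 2 N along the rim turns it, by friction under a fingertip that presses on it.
- wheel_mount (a joint): how far the sprung wheel is pressed down, in m: 0 at rest, 0.011 at the bottom. About 2.5 N starts it down, then 1 N more per mm (about 12 N at 9.5 mm, which counts as pressed down hard); it comes back up by itself. A press of 4 to 7 mm rolls the wheel well.
- pointer_tip (a point): tip of the red pointer (34 mm long in x, 3 mm wide), 13 mm above the panel over the white scale, 110 mm to +x of wheel_top; it dips as the wheel is pressed. The wheel's gearing moves it along the console's y, 20 mm per rad, to +y as joint wheel grows, level with the slot's middle at 0 rad; it cannot be pushed by hand.
- green_mark (a point): top centre of the green marker, a fixed block 14 (x) x 6 (y) x 12 mm high on the far edge of the scale; its axes are parallel to the console's. The pointer lines up when pointer_tip has the same console y. It may be at either end of the scale.
- yellow_mark (a point): top centre of the yellow marker, same shape, at the other end of the scale (not wanted now)
- guard_mid (a point): centre of the loose orange guard (0.1 to 0.17 kg), 42 mm above its underside: inverted channel 44 wide (x) x 110 long (y) x 44 mm high, walls and top 4 mm, open below and at the ends (36 mm between walls, 40 mm deep). Black upright fin on top to grasp: 14 mm thick (x), 60 mm long (y), from 2 to 42 mm above this point. At the start it stands on the panel astride the wheel.
- rail_mid (a point): middle of the top face of the fixed rail's bar: square aluminium bar 20 x 20 mm, 250 mm long along this point's y, top face 140 mm above the table, on two posts 20 mm thick, 110 mm either side of the middle. With the guard hung, its top plate lies on the bar, a wall each side, and guard_mid is 2 mm above this face (underside of the plate on the bar).
- respirator: blue half mask with two grey round filters, about 130 mm wide and 72 mm high, origin at its underside; bystander
- wood_parts: stack of four cut wooden parts, 56 x 140 x 24 mm, origin at the underside; bystander
- spray_can: white spray can, 60 mm in diameter, 150 mm high, origin at the underside; bystander
Mind the look-alikes: they are no part of the job. Of the things that look like the part that bears guard_mid, the middle-sized one is meant.

How it is judged:
By the outcome, as a careful person would: the job done as asked, in the order asked, and still so for the second after the job is handed in, with the robot touching nothing.
It also fails if it takes over 61 s, if anything falls off the work surface, if the arm or the gripper's body presses on something with over 40 N, if the wrist force passes 120 N, or if a joint passes its speed limit or range.

## Robot

A 6-joint arm with a two-finger parallel gripper is mounted at the origin on the work surface. World frame = base frame: x ahead of the robot, y to its left, z up, the work surface at z = 0. Lengths are in m, angles in rad, forces in N, time in s.
With the tool pointing down it reaches from about 0.225 to 0.875 m from the base axis. Payload 3.4 kg.
Tool frame: the origin (TCP) lies at the very end of the fingers, on their centre line; the grasp point (between the pads) lies 19 mm behind it; z points along the fingers, y is the direction in which the jaws open and shut (so a half turn about z gives the same grasp; the last joint's range is limited). The gripper opens to 85 mm and grips with 20 to 120 N. Pads are 22 mm wide; open, the fingers measure 114 mm over their backs; the gripper's body (76 mm by 85 mm) begins 54 mm behind the grasp point. The pads swing forward as they close: fully open they stand 13 mm farther back than shut.
Start: joints at [-1.355, 0.276, 1.505, -0, 1.361, -0.121], TCP at [0.19, -0.543, 0.231] pointing down, gripper open.
Joint ranges: [-2.89, 2.89], [-0.75, 2.08], [0.22, 2.7], [-1.18, 4.32], [0.11, 2.71], [-2.7, 2.7]. Speed limits (rad/s): [2.57, 2.57, 3.14, 3.14, 3.14, 3.14].

## Interface

Orientations are given as a unit quaternion [w, x, y, z].
In Python, from rig import get_state, get_image, calibration, sign_off gives the robot as it stands. The module is installed in compiled form; this text tells all that it offers.
- The arm moves only by the tool drive_tool, never from a script. Its argument "targets" is one flat list of numbers, 7 for each row, row after row: the turn, a rotation vector about the tool's x, y, z in degrees, then the shift along the tool's x, y, z in mm, then the opening, from 0 (shut) to 1 (fully open). In form: [wx, wy, wz, tx, ty, tz, fingers, wx, wy, wz, tx, ty, tz, fingers, ...]. A call has 1 to 12 rows; each row shifts and turns the commanded pose from where the row before left it, along the tool's axes as they then stand; what a row does not reach is not made up. A row lasts 1/8 s, in which the tool goes at most 62.5 mm and 10.7 degrees, less where a joint would pass 70% of its speed; a pose out of reach is approached as far as the arm can. A call is refused whole if a number of a shift passes 62.5 or a number of a turn 10.7, either way. A call with a gripper value outside its range is refused whole. The fingers move at their own pace and stop on an object; "grip_force" is the grip in N (left out, the last holds). Time passes only in rows, so rows that do not move let the fingers close. It gives the time, the measured TCP pose, the force and the opening at its end, in the units of the state.
- get_state(): the state, without advancing time (a new reading comes with each control period).
- get_image(name): name is "scene" or "top"; returns the picture (400x640x3 uint8, red, green, blue); there is no depth.
- calibration(name): a dict with "mtx" (3x3 intrinsics, pixels), "distortion" ([k1, k2, p1, p2, k3] as OpenCV has them; the pictures are not rectified), "world_to_cam" (4x4, takes a point from world to camera coordinates). Camera axes: x right, y down, z forward; pixel columns grow to the right and rows downward; lengths in m; the calibration is good to about 2 mm. A picture is of the moment at which its call begins. calibration takes no time and is no camera call.
- sign_off(): hands the job in, once; it reports no verdict.
The state is a dict: "clock": time; "qpos": joint angles; "qd": joint speeds; "effort": joint torques, N m; "position": TCP position; "ee_rot": TCP orientation; "contact_force": force on the tool from outside, world axes, zero at the start; "moment": the same for the moment, N m; "width": finger opening in m.
Only numpy, scipy, OpenCV 4.12 (cv2) and the standard library are available. Lean on these libraries where they do the work, as an engineer would, in place of code of your own. Each camera call takes 0.05 s, during which the arm holds its last target.

## Working session

There is one attempt and no reset: what is moved stays moved. The work goes in short steps, Python scripts to look and compute and a tool call to move; the robot and the scene stay as the last step left them, time stands still between calls to the robot, and variables do not carry over. Pictures are saved under pics/ and viewed, and the job is handed in when it is done.

Besides the shell and the picture viewer there is one more tool, called by a JSON object that holds its "fn" and its "kwargs". drive_tool: Moves the arm, as the interface text tells. Its arguments: {"type":"object","properties":{"targets":{"type":"array"},"grip_force":{"type":"number"}},"required":["targets"]}

```bash
mkdir -p pics; python3 - <<'E'
from rig import *
import cv2,json
print(get_state())
for n in("scene","top"):
    im=get_image(n); cv2.imwrite(f"pics/{n}0.png",im[:,:,::-1]); 
    c=calibration(n); print(n,c)
E
```

```text
{'clock': 0.0, 'qpos': array([-1.35498354e+00,  2.76566159e-01,  1.50611061e+00, -7.47172741e-06,
        1.36068027e+00, -1.21062184e-01]), 'qd': array([ 0.0004918 , -0.00104581,  0.00022632,  0.00122604,  0.00015503,
       -0.00103224]), 'effort': array([-1.12559997e-04, -4.16774189e+01, -2.45805466e+01, -1.44037535e-04,
        1.10448452e-02,  2.50443549e-06]), 'position': array([ 0.18990806, -0.5421901 ,  0.23046512]), 'ee_rot': array([-8.81027275e-04,  9.85847398e-01,  1.67642861e-01, -4.54273033e-05]), 'contact_force': array([-0.47829489,  0.26925613, -0.19207755]), 'moment': array([ 0.01046709, -0.00053627, -0.00855917]), 'width': 0.08569631584616988}
scene {'mtx': array([[425.8041511 ,   0.        , 313.29977917],
       [  0.        , 425.8041511 , 205.71887858],
       [  0.        ,   0.        ,   1.        ]]), 'distortion': array([-0.0447435,  0.       ,  0.       ,  0.       ,  0.       ]), 'world_to_cam': array([[-0.26848189,  0.96328202,  0.00228381,  0.12517777],
       [ 0.65333941,  0.18383717, -0.73440555, -0.27420203],
       [-0.70785951, -0.19568249, -0.67870706,  1.57077638],
       [ 0.        ,  0.        ,  0.        ,  1.        ]])}
top {'mtx': array([[456.52433562,   0.        , 315.40927875],
       [  0.        , 456.52433562, 198.35348047],
       [  0.        ,   0.        ,   1.        ]]), 'distortion': array([-0.01995328,  0.        ,  0.        ,  0.        ,  0.        ]), 'world_to_cam': array([[ 2.09973431e-02, -9.99773494e-01,  3.47444828e-03,
        -2.74206878e-02],
       [-9.93352599e-01, -2.12556506e-02, -1.13131835e-01,
         5.46776750e-01],
       [ 1.13180061e-01, -1.07588428e-03, -9.93573911e-01,
         1.32868127e+00],
       [ 0.00000000e+00,  0.00000000e+00,  0.00000000e+00,
         1.00000000e+00]])}
```

View pics/scene0.png

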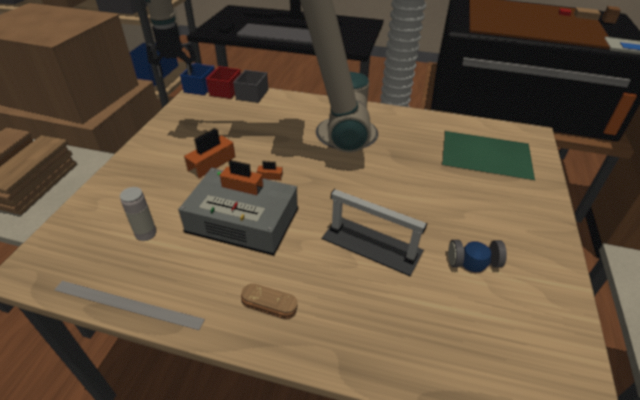

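View pics/top0.png

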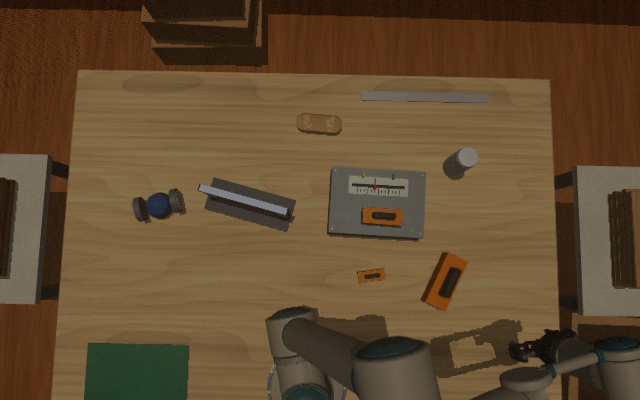

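The top view shows the console at about (377,203), the rail at (246,200) and the robot at (300,380). There are three orange candidates in "top":
- The small one is at (371,275) on the table.
- The large one is at (445,281) on the table.
- The middle-sized one is at (383,217) on the console panel, astride the wheel. It fits the description, so I'll confirm it in an enlarged crop.

```bash
python3 - <<'E'
import cv2,numpy as np
a=cv2.imread("pics/top0.png")[155:320,315:480]; b=cv2.imread("pics/scene0.png")[125:255,170:310]
cv2.imwrite("pics/c1.png",cv2.resize(a,(600,600),interpolation=cv2.INTER_CUBIC))
cv2.imwrite("pics/c2.png",cv2.resize(b,None,fx=4.5,fy=4.5,interpolation=cv2.INTER_CUBIC))
c=cv2.imread("pics/top0.png")[165:240,190:300]
cv2.imwrite("pics/c3.png",cv2.resize(c,None,fx=7,fy=7,interpolation=cv2.INTER_CUBIC))
E
```

```text
(no output)
```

View pics/c1.png

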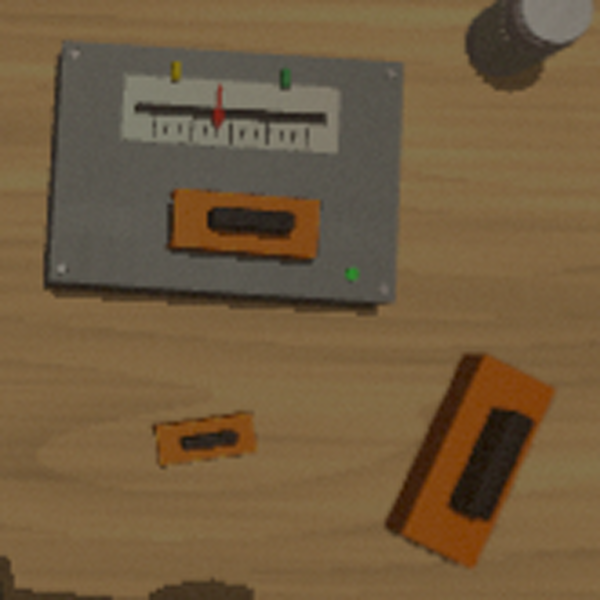

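View pics/c2.png

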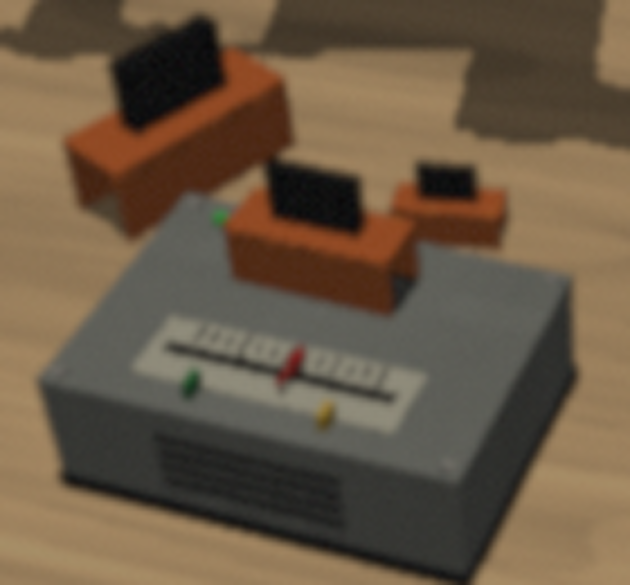

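View pics/c3.png

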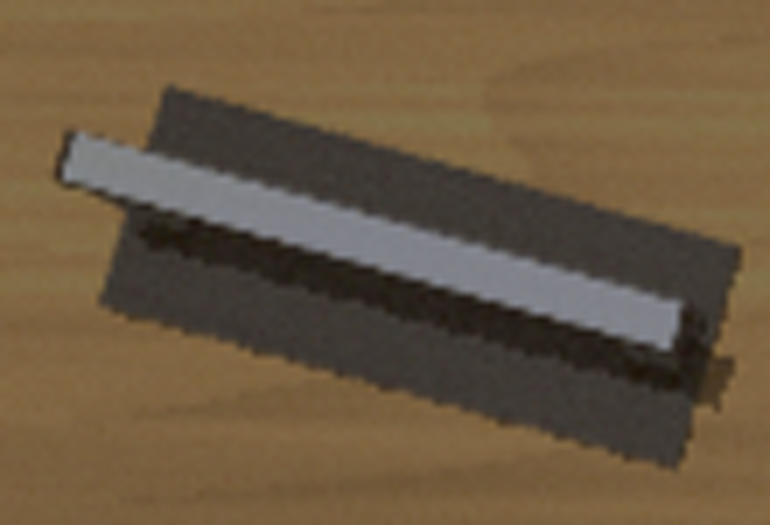

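```bash
cat >h.py <<'E'
import numpy as np,cv2
from rig import *
def pl(cam,uv,z):
    c=calibration(cam);T=c["world_to_cam"];R=T[:3,:3];t=T[:3,3]
    n=cv2.undistortPoints(np.array(uv,float).reshape(-1,1,2),c["mtx"],c["distortion"]).reshape(-1,2)
    d=np.c_[n,np.ones(len(n))]@R; C=-R.T@t
    return C+d*((z-C[2])/d[:,2])[:,None]
def pj(cam,P):
    c=calibration(cam);T=c["world_to_cam"]
    return cv2.projectPoints(np.array(P,float).reshape(-1,1,3),cv2.Rodrigues(T[:3,:3])[0],T[:3,3],c["mtx"],c["distortion"])[0].reshape(-1,2)
def cr(uv,x0,y0,s): return (np.array(uv,float)+.5)/s-.5+[x0,y0]
def st():
    s=get_state();return s
E
python3 - <<'E'
from h import *
np.set_printoptions(precision=4,suppress=True)
s=600/165
def quad(p,name):
    c=p.mean(0); L=[np.linalg.norm(p[i]-p[(i+1)%4]) for i in range(4)]
    a=[np.degrees(np.arctan2(*(p[i]-p[j])[[1,0]])) for i,j in((0,1),(3,2))]
    print(name,c,np.array(L),a)
quad(pl("top",cr([(64,43),(403,64),(395,303),(46,289)],315,155,s),.09),"console")
quad(pl("top",cr([(176,191),(321,200),(315,259),(172,248)],315,155,s),.134),"guardtop")
quad(pl("top",cr([(210,207),(296,212),(294,236),(208,231)],315,155,s),.174),"fin")
quad(pl("top",cr([(72,132),(683,302),(672,352),(62,183)],190,165,7),.14),"rail")
print(pl("top",cr([(285,68),(176,61),(220,86)],315,155,s),.103))
# scene: check
s2=4.5
print(pl("scene",cr([(190,376),(325,408)],170,125,s2),.103))
print(pl("scene",cr([(272,165),(362,180)],170,125,s2),.174))
b=cv2.imread("pics/scene0.png")[180:280,310:440]
cv2.imwrite("pics/c4.png",cv2.resize(b,None,fx=6,fy=6,interpolation=cv2.INTER_CUBIC))
E
```

```text
console [ 0.5326 -0.1917  0.09  ] [0.2684 0.1886 0.2715 0.1944] [np.float64(87.66585897417676), np.float64(88.89479699537837)]
guardtop [ 0.4898 -0.2001  0.134 ] [0.1098 0.0449 0.108  0.0432] [np.float64(87.64936636265107), np.float64(86.7968414889927)]
fin [ 0.4889 -0.1985  0.174 ] [0.063  0.0177 0.0629 0.0176] [np.float64(87.87321526270077), np.float64(87.87077913022789)]
rail [0.5284 0.1836 0.14  ] [0.2497 0.02   0.2487 0.0205] [np.float64(75.64984942561593), np.float64(75.74294065733768)]
[[ 0.6153 -0.2347  0.103 ]
 [ 0.619  -0.1494  0.103 ]
 [ 0.5999 -0.1839  0.103 ]]
[[ 0.6117 -0.236   0.103 ]
 [ 0.6153 -0.1497  0.103 ]]
[[ 0.4952 -0.2255  0.174 ]
 [ 0.4945 -0.1679  0.174 ]]
```

View pics/c4.png

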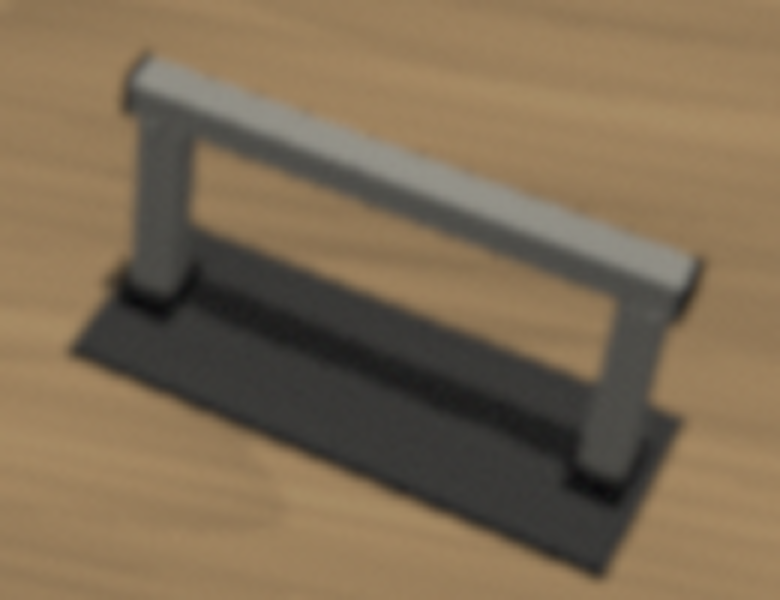

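The on-console guard at top px (383,217) is 110 x 44 mm, which matches the description, so it is the one meant. All the sizes check: console 270 x 190, rail 250 x 20. The pointer is near +10 mm and the green mark near -40 mm in console y, so I need about -2.5 rad. First I'll turn the tool, then approach.

{"fn": "drive_tool", "kwargs": {"targets": [0,0,-9.8,0,0,0,1,0,0,-9.8,0,0,0,1,0,0,-9.8,0,0,0,1,0,0,-9.8,0,0,0,1,0,0,-9.8,0,0,0,1,0,0,-9.8,0,0,0,1,0,0,-9.8,0,0,0,1,0,0,0,35,28,0,1,0,0,0,35,28,0,1,0,0,0,35,28,0,1,0,0,0,35,28,0,1,0,0,0,35,28,0,1], "grip_force": 40}}

```text
clock: 1.6
position: [0.337, -0.3716, 0.231]
ee_rot: [-0.0, 0.72, 0.694, 0.0]
contact_force: [1.1, -1.0, -0.1]
width: 0.0856
```

```bash
cat >>h.py <<'E'
from scipy.spatial.transform import Rotation as Ro
def rel(target,thetadeg):
    """shift (tool mm) from the present measured pose to target, and yaw turn about tool z in deg"""
    s=get_state();q=s["ee_rot"];R=Ro.from_quat([q[1],q[2],q[3],q[0]])
    x=R.as_matrix()[:,0];th=np.degrees(np.arctan2(x[1],x[0]))
    want=Ro.from_matrix(np.c_[[np.cos(np.radians(thetadeg)),np.sin(np.radians(thetadeg)),0],[np.sin(np.radians(thetadeg)),-np.cos(np.radians(thetadeg)),0],[0,0,-1]])
    np.set_printoptions(precision=3,suppress=True)
    print("t",s["clock"],"p",s["position"],"th",th,"F",s["contact_force"],"w",s["width"])
    print("turn(tool)",(R.inv()*want).as_rotvec(degrees=True),"shift now",1e3*R.inv().apply(np.array(target)-s["position"]),"shift after turn",1e3*want.inv().apply(np.array(target)-s["position"]))
E
python3 -c "
from h import *
rel([.489,-.1995,.231],88)"
```

```text
t 1.6 p [ 0.337 -0.372  0.231] th 87.88110888717371 F [ 1.057 -0.969 -0.108] w 0.08556905283145606
turn(tool) [-0.016 -0.026 -0.119] shift now [177.617 145.571   0.005] shift after turn [177.314 145.939  -0.034]
```

{"fn": "drive_tool", "kwargs": {"targets": [0,0,0,36,29,0,1,0,0,0,36,29,0,1,0,0,0,36,29,0,1,0,0,0,36,29,0,1,0,0,0,34,30,0,1,0,0,0,0,0,0,1,0,0,0,0,0,0,1]}}

```text
clock: 2.48
position: [0.4883, -0.2005, 0.2309]
ee_rot: [-0.0, 0.72, 0.694, -0.001]
contact_force: [0.7, 0.5, -0.0]
width: 0.0853
```

```bash
python3 -c "
from h import *
rel([.489,-.1995,.140],88)
cv2.imwrite('pics/s1.png',cv2.resize(get_image('scene')[80:280,120:360,::-1],None,fx=3,fy=3))"
```

```text
t 2.475 p [ 0.488 -0.201  0.231] th 87.93594494526576 F [ 0.736  0.528 -0.013] w 0.08528698203686016
turn(tool) [-0.081  0.017 -0.064] shift now [ 1.086  0.836 90.872] shift after turn [ 1.059  0.708 90.874]
```

View pics/s1.png

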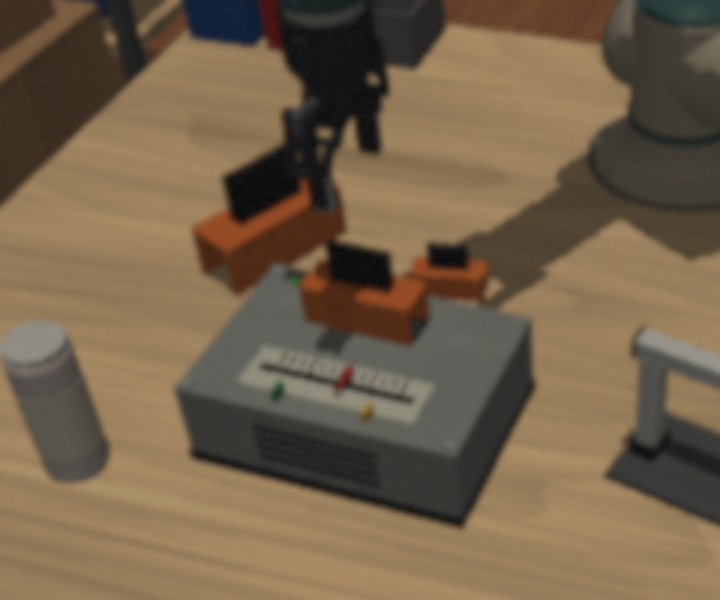

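The picture shows the gripper open above the guard's fin, which is at about (360,265) in the crop, with nothing in the way. Next I'll go down and close.

{"fn": "drive_tool", "kwargs": {"targets": [0,0,0,1,0.8,30,1,0,0,0,0,0,30,1,0,0,0,0,0,20,1,0,0,0,0,0,10,1,0,0,0,0,0,0,0,0,0,0,0,0,0,0,0,0,0,0,0,0,0,0,0,0,0,0,0,0,0,0,0,0,0,0,0,0,0,0,0,0,0,0,0,0,0,0,0,0,0], "grip_force": 40}}

```text
clock: 3.9
position: [0.4896, -0.1994, 0.1414]
ee_rot: [-0.0, 0.72, 0.694, -0.0]
contact_force: [-0.3, 0.3, 1.1]
width: 0.013
```

```bash
python3 -c "
from h import *
rel([.489,-.1995,.140],88)
cv2.imwrite('pics/s2.png',cv2.resize(get_image('scene')[80:280,120:360,::-1],None,fx=3,fy=3))"
```

```text
t 3.9 p [ 0.49  -0.199  0.141] th 87.90296146982534 F [-0.264  0.297  1.066] w 0.01303334514088436
turn(tool) [-0.003 -0.001 -0.097] shift now [-0.135 -0.596  1.381] shift after turn [-0.134 -0.596  1.381]
```

View pics/s2.png

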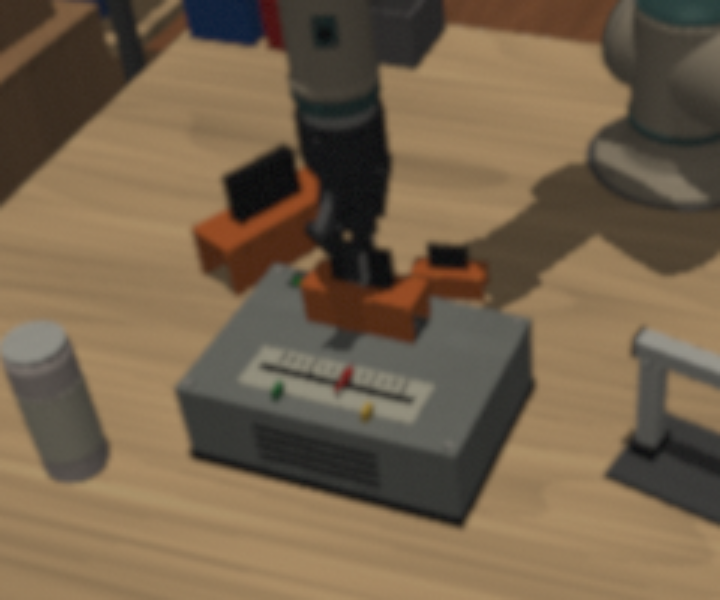

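The fingers hold the fin (opening 13 mm). Next: lift and carry to above the rail.

{"fn": "drive_tool", "kwargs": {"targets": [0,0,0,0,0,-10,0,0,0,0,0,0,-30,0,0,0,0,0,0,-30,0,0,0,0,0,0,-20,0,0,0,0,20,1,0,0,0,0,0,45,3,0,0,0,0,0,50,3,0,0,0,0,0,50,3,0,0,0,0,0,50,3,0,0,0,0,0,50,3,0,0,0,0,0,50,4,0,0,0,0,0,45,5,0,0]}}

```text
clock: 5.45
position: [0.5262, 0.1623, 0.2301]
ee_rot: [-0.001, 0.72, 0.694, -0.001]
contact_force: [0.1, 0.1, -1.0]
width: 0.0138
```

{"fn": "drive_tool", "kwargs": {"targets": [0,0,6.2,20,1,0,0,0,0,6.2,4,0,0,0,0,0,0,0,0,0,0,0,0,0,0,0,0,0,0,0,0,0,0,0,0]}}

```text
clock: 6.08
position: [0.5298, 0.183, 0.2311]
ee_rot: [-0.0, 0.791, 0.612, -0.0]
contact_force: [0.4, -0.2, -0.8]
width: 0.0133
```

```bash
python3 -c "
from h import *
rel([.5284,.1836,.235],75.7)
a=get_image('scene')[:,:,::-1];b=get_image('top')[:,:,::-1];cv2.imwrite('pics/top3.png',b)
cv2.imwrite('pics/s3.png',cv2.resize(a[120:280,300:460],None,fx=3.7,fy=3.7,interpolation=cv2.INTER_CUBIC))
cv2.imwrite('pics/t3.png',cv2.resize(b[150:250,180:440],None,fx=3,fy=3,interpolation=cv2.INTER_CUBIC))
"
```

```text
t 6.075 p [0.53  0.183 0.231] th 75.51174199496532 F [ 0.418 -0.151 -0.833] w 0.013258731102542116
turn(tool) [-0.023  0.014 -0.188] shift now [ 0.23  -1.532 -3.917] shift after turn [ 0.236 -1.53  -3.917]
```

View pics/s3.png

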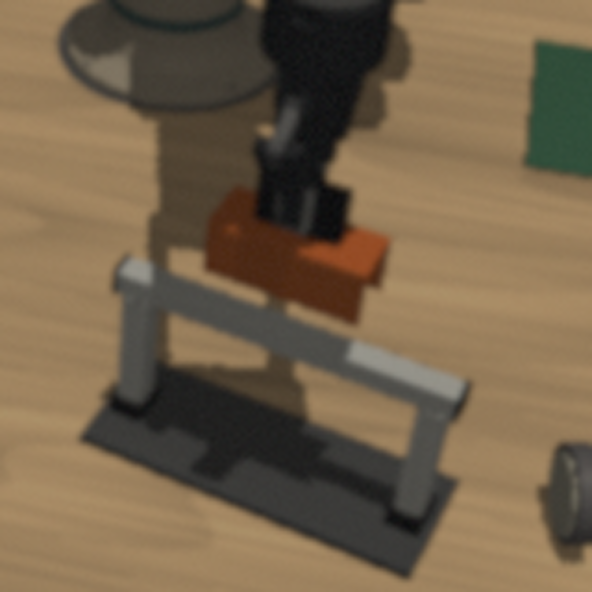

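View pics/t3.png

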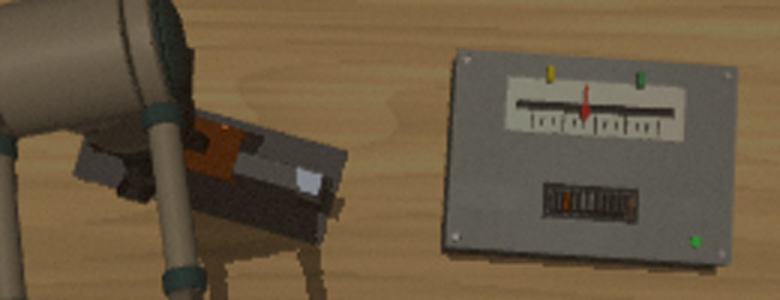

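```bash
python3 - <<'E'
from h import *
R=lambda a:np.array([[np.cos(a),-np.sin(a)],[np.sin(a),np.cos(a)]])
a=np.radians(75.5-90);p=np.array([.5298,.183])
for (lx,ly,z) in [(.022,-.055,.1797),(.022,.055,.1797),(.022,.055,.2237),(-.022,.055,.2237),(-.022,-.055,.2237)]:
    w=p+R(a)@[lx,ly]; q=pj("scene",[[*w,z]])[0]; print((lx,ly,z),(q+.5-[300,120])*3.7-.5)
a=np.radians(-14.3);p=np.array([.5284,.1836])
for lx in(-.01,.01):
  for ly in (-.125,.125):
    print((pj("scene",[[*(p+R(a)@[lx,ly]),.14]])[0]+.5-[300,120])*3.7-.5)
E
```

```text
(0.022, -0.055, 0.1797) [202.89424181 269.83175515]
(0.022, 0.055, 0.1797) [357.96399816 326.80730742]
(0.022, 0.055, 0.2237) [367.50695609 274.88594057]
(-0.022, 0.055, 0.2237) [393.12006322 235.6353983 ]
(-0.022, -0.055, 0.2237) [236.53889626 182.00168498]
[131.00114316 253.17941722]
[469.4703333  377.43305255]
[117.7332334 269.1773509]
[459.35269157 396.3876639 ]
```

Guard and rail match my projections within about 3 mm, and there is 8 mm of clearance on each side. Going down.

{"fn": "drive_tool", "kwargs": {"targets": [0,0,0,0,0,15,0,0,0,0,0,0,15,0,0,0,0,0,0,12,0,0,0,0,0,0,10,0,0,0,0,0,0,8,0,0,0,0,0,0,8,0,0,0,0,0,0,4,0,0,0,0,0,0,0,0]}}

```text
clock: 7.18
position: [0.5301, 0.1832, 0.1591]
ee_rot: [-0.0, 0.791, 0.612, -0.0]
contact_force: [0.1, 0.5, -0.8]
width: 0.0131
```

```bash
python3 -c "
from h import *
rel([.5298,.183,.1514],75.7)
a=get_image('scene')[:,:,::-1]
cv2.imwrite('pics/s4.png',cv2.resize(a[120:280,300:460],None,fx=3.7,fy=3.7,interpolation=cv2.INTER_CUBIC))
"
```

```text
t 7.175 p [0.53  0.183 0.159] th 75.49714589305088 F [ 0.066  0.53  -0.766] w 0.013126728146404917
turn(tool) [-0.009  0.011 -0.203] shift now [-0.293 -0.208  7.702] shift after turn [-0.293 -0.21   7.702]
```

View pics/s4.png

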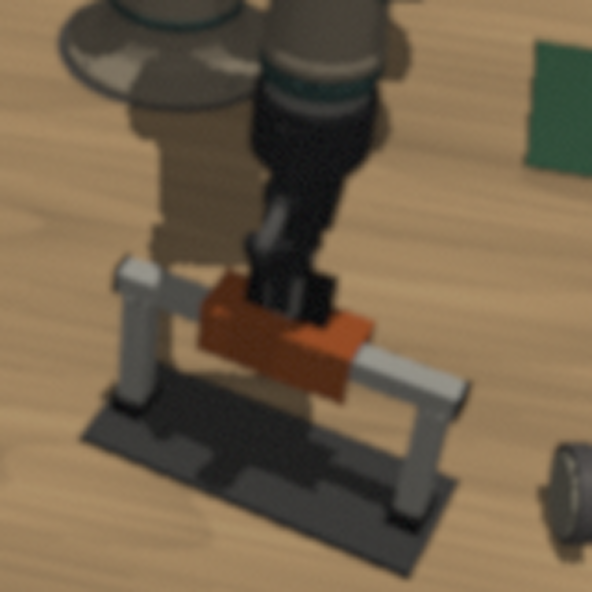

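The guard is astride the bar, with a wall on each side and no contact force. I'll lower the last 8 mm and check the force.

{"fn": "drive_tool", "kwargs": {"targets": [0,0,0,0,0,3,0,0,0,0,0,0,3,0,0,0,0,0,0,1.5,0,0,0,0,0,0,0,0]}}

```text
clock: 7.72
position: [0.53, 0.1832, 0.1516]
ee_rot: [0.0, 0.791, 0.612, -0.0]
contact_force: [-0.1, 0.2, -1.7]
width: 0.0133
```

{"fn": "drive_tool", "kwargs": {"targets": [0,0,0,0,0,0.7,0,0,0,0,0,0,0.7,0,0,0,0,0,0,0,0]}}

```text
clock: 8.1
position: [0.5302, 0.1833, 0.1514]
ee_rot: [0.0, 0.791, 0.612, 0.0]
contact_force: [-2.2, -0.7, 5.3]
width: 0.0135
```

Contact: +5 N at z = 0.1514, exactly as predicted. Releasing slowly and rising.

{"fn": "drive_tool", "kwargs": {"targets": [0,0,0,0,0,0,0.25,0,0,0,0,0,0,0.3,0,0,0,0,0,0,0.4,0,0,0,0,0,0,0.5,0,0,0,0,0,0,0.5,0,0,0,0,0,-10,0.5,0,0,0,0,0,-30,0.5,0,0,0,0,0,-40,0.5,0,0,0,0,0,-20,0.5,0,0,0,0,0,0,0.5]}}

```text
clock: 9.35
position: [0.5313, 0.1835, 0.2528]
ee_rot: [0.001, 0.791, 0.612, 0.002]
contact_force: [0.4, -0.2, 0.3]
width: 0.0428
```

```bash
python3 -c "
from h import *
rel([.4876,-.190,.16],88)
a=get_image('scene')[:,:,::-1]
cv2.imwrite('pics/s5.png',cv2.resize(a[120:280,300:460],None,fx=3.7,fy=3.7,interpolation=cv2.INTER_CUBIC))
b=cv2.imread('pics/top3.png')[160:245,325:435]
cv2.imwrite('pics/t5.png',cv2.resize(b,None,fx=7,fy=7,interpolation=cv2.INTER_CUBIC))
"
```

```text
t 9.35 p [0.531 0.184 0.253] th 75.49806228336261 F [ 0.436 -0.191  0.323] w 0.04275714110551119
turn(tool) [  0.274  -0.095 -12.502] shift now [-372.763   50.809   92.236] shift after turn [-374.818  -30.636   92.811]
```

View pics/s5.png

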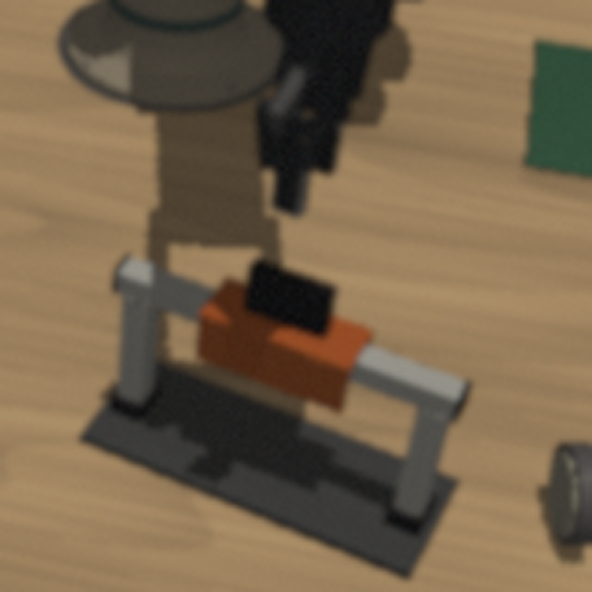

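View pics/t5.png

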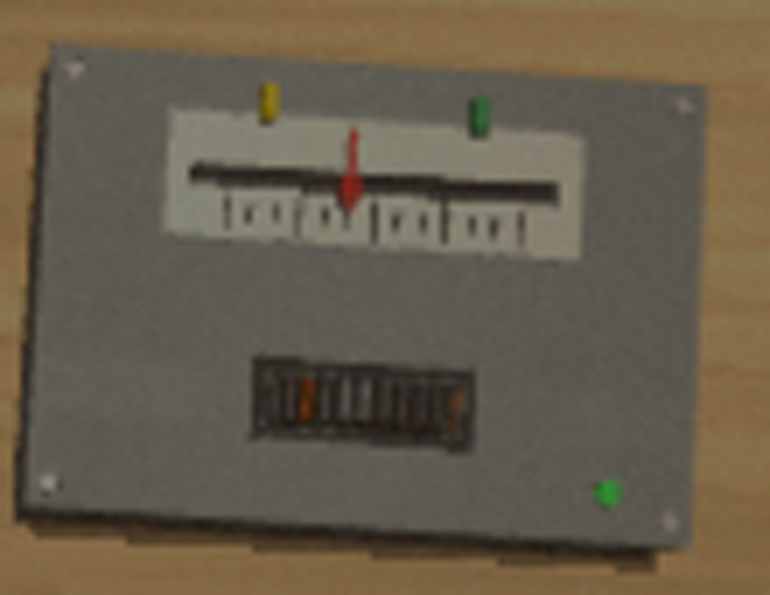

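The guard hangs straight on the rail. In the panel crop the slot is centred at (363,403), the pointer tip is at (354,130), and the green marker is at (480,100). Computing the targets.

```bash
python3 - <<'E'
from h import *
np.set_printoptions(precision=4,suppress=True)
c=lambda q:cr(q,325,160,7)
co=pl("top",c([(53,46),(706,88),(689,546),(20,516)]),.09); 
yaw=[np.degrees(np.arctan2(*(co[0]-co[1])[[1,0]]))-90]
sc=pl("top",c([(168,106),(586,136),(581,260),(163,232)]),.091)
for i,j in((0,1),(3,2)): yaw.append(np.degrees(np.arctan2(*(sc[i]-sc[j])[[1,0]]))-90)
m=pl("top",c([(480,101),(268,87)]),.1025);yaw.append(np.degrees(np.arctan2(*(m[1]-m[0])[[1,0]]))-90)
sl=pl("top",c([(254,355),(475,370),(472,448),(250,440)]),.09)
for i,j in((0,1),(3,2)): yaw.append(np.degrees(np.arctan2(*(sl[i]-sl[j])[[1,0]]))-90)
print("yaws",yaw,"slot",sl.mean(0),"wheeltop",co.mean(0), sc.mean(0))
y=np.radians(np.median(yaw));Y=np.array([-np.sin(y),np.cos(y)]);X=np.array([Y[1],-Y[0]])
p=pl("top",c([(354,130)]),.103)[0]
for n,P in(("console",co.mean(0)),("slot",sl.mean(0)),("pointer",p),("green",m[0]),("yellow",m[1])):
    d=P[:2]-co.mean(0)[:2];print(n,P,"local x,y",d@X,d@Y)
E
```

```text
yaws [np.float64(-2.4714723275535846), np.float64(-2.903467278047742), np.float64(-2.6299307881016745), np.float64(-2.5718923096513038), np.float64(-2.6835095619190668), np.float64(-0.8648291390097569)] slot [ 0.4905 -0.1899  0.09  ] wheeltop [ 0.5338 -0.1915  0.09  ] [ 0.5804 -0.1941  0.091 ]
console [ 0.5338 -0.1915  0.09  ] local x,y 0.0 0.0
slot [ 0.4905 -0.1899  0.09  ] local x,y -0.04332300097010524 -0.0003697162961265124
pointer [ 0.6004 -0.1839  0.103 ] local x,y 0.06615305154198467 0.010585882175131473
green [ 0.6135 -0.2351  0.1025] local x,y 0.08157293657770699 -0.039966661407471744
yellow [ 0.6173 -0.149   0.1025] local x,y 0.0815292447640337 0.046298739600097824
```

Need about -50.5 mm at the pointer, which is -2.5 rad or -114 mm at the rim. I'll shut the fingers and go above the wheel.

{"fn": "drive_tool", "kwargs": {"targets": [0,0,-6,0,0,0,0,0,0,-6,0,0,0,0,0,0,0,-25,-2,0,0,0,0,0,-45,-3,0,0,0,0,0,-50,-4,0,0,0,0,0,-50,-4,0,0,0,0,0,-50,-4,0,0,0,0,0,-50,-4,0,0,0,0,0,-50,-3,20,0,0,0,0,-37,-1,35,0,0,0,0,0,0,35,0,0,0,0,0,0,25,0]}}

```text
clock: 10.9
position: [0.4876, -0.1722, 0.1324]
ee_rot: [-0.002, 0.723, 0.691, -0.001]
contact_force: [0.7, 0.4, -0.4]
width: -0.0001
```

{"fn": "drive_tool", "kwargs": {"targets": [0,0,0,0,0,0,0,0,0,0,0,0,0,0]}}

```text
clock: 11.15
position: [0.4898, -0.1723, 0.1357]
ee_rot: [0.0, 0.722, 0.692, 0.0]
contact_force: [0.1, 0.3, 0.4]
width: -0.0
```

```bash
python3 -c "
from h import *
rel([.4908,-.172,.099],87.5)
a=get_image('scene')[:,:,::-1]; b=get_image('top')[:,:,::-1]
cv2.imwrite('pics/s6.png',cv2.resize(a[140:260,170:310],None,fx=5,fy=5,interpolation=cv2.INTER_CUBIC))
cv2.imwrite('pics/t6.png',cv2.resize(b[150:250,315:445],None,fx=6,fy=6,interpolation=cv2.INTER_CUBIC))
"
```

```text
t 11.15 p [ 0.49  -0.172  0.136] th 87.51045695588584 F [0.109 0.335 0.423] w -3.73836182397013e-05
turn(tool) [0.013 0.011 0.01 ] shift now [ 0.382  0.959 36.667] shift after turn [ 0.375  0.967 36.666]
```

View pics/s6.png

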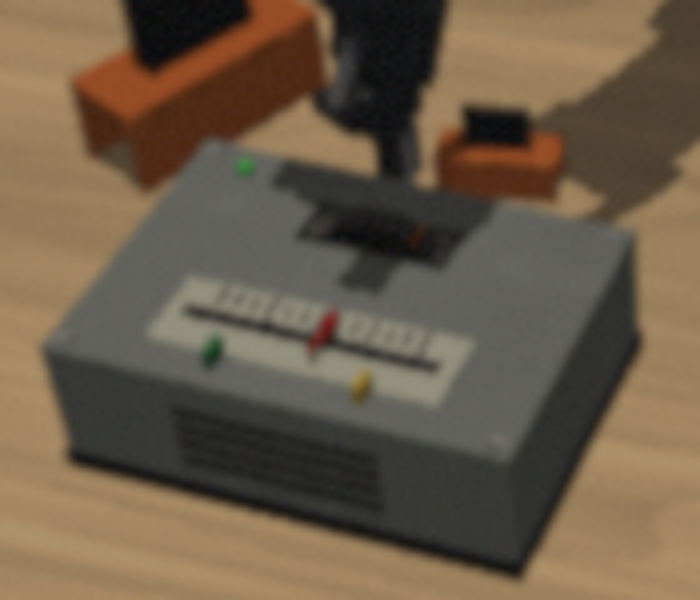

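View pics/t6.png

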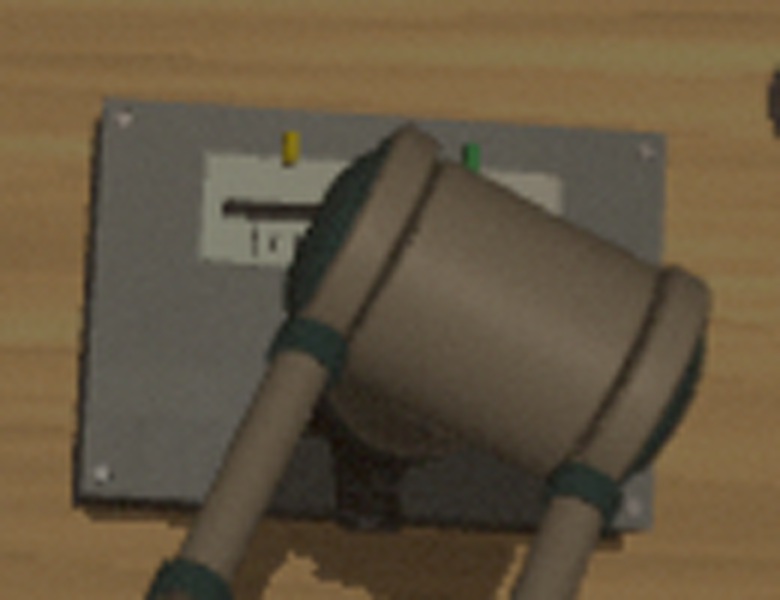

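The scene view shows the fingertip over the +y half of the wheel, and the pointer tip is visible at crop (315,350). Lowering gently.

{"fn": "drive_tool", "kwargs": {"targets": [0,0,0,0,1,15,0,0,0,0,0,0,12,0,0,0,0,0,0,4,0,0,0,0,0,0,2.5,0,0,0,0,0,0,0,0,0,0,0,0,0,0,0]}}

```text
clock: 12.0
position: [0.4901, -0.1721, 0.1021]
ee_rot: [-0.0, 0.722, 0.691, -0.0]
contact_force: [-2.0, 1.1, 3.7]
width: 0.0002
```

3.7 N at z = 0.102, which agrees with the wheel top at 0.104. I'll press 3.5 mm more and roll one 40 mm stroke.

{"fn": "drive_tool", "kwargs": {"targets": [0,0,0,0,0,2,0,0,0,0,0,0,1.5,0,0,0,0,0,0,0,0,0,0,0,-4,0,0,0,0,0,0,-6,0,0,0]}}

```text
clock: 12.62
position: [0.4899, -0.182, 0.0989]
ee_rot: [-0.0, 0.722, 0.692, 0.0]
contact_force: [-4.0, 2.6, 7.5]
width: -0.0006
```

{"fn": "drive_tool", "kwargs": {"targets": [0,0,0,-6,0,0,0,0,0,0,-6,0,0,0,0,0,0,-6,0,0,0,0,0,0,-6,0,0,0,0,0,0,-6,0,0,0,0,0,0,0,0,0,0]}}

```text
clock: 13.38
position: [0.4893, -0.2136, 0.0987]
ee_rot: [0.001, 0.722, 0.692, -0.0]
contact_force: [-2.1, -2.3, 4.1]
width: 0.0001
```

```bash
python3 -c "
from h import *
rel([.4908,-.172,.099],87.5)
a=get_image('scene')[:,:,::-1]
cv2.imwrite('pics/s7.png',cv2.resize(a[140:260,170:310],None,fx=5,fy=5,interpolation=cv2.INTER_CUBIC))
"
```

```text
t 13.375 p [ 0.489 -0.214  0.099] th 87.49804551868606 F [-2.116 -2.325  4.076] w 0.00011701258082939392
turn(tool) [ 0.072  0.13  -0.002] shift now [41.675 -0.275 -0.376] shift after turn [41.676 -0.274 -0.281]
```

View pics/s7.png

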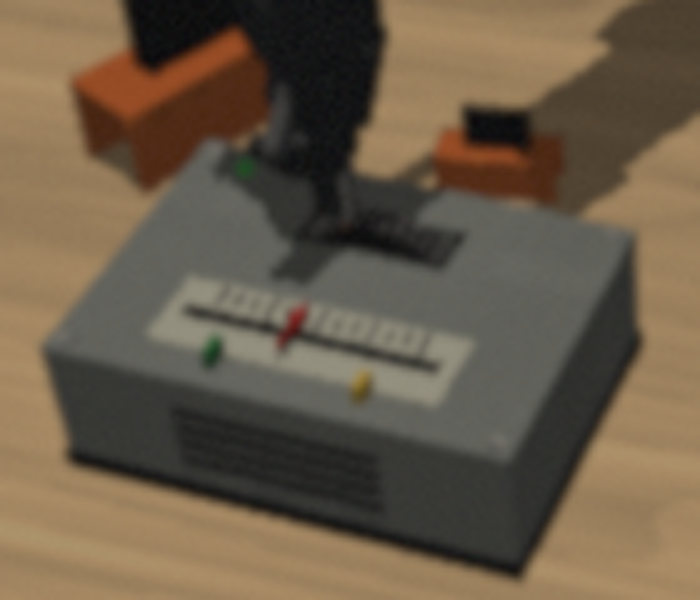

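The pointer moved from about 325 to 295 px, roughly 18 mm for 42 mm of rim, so it rolls without slip. Second stroke.

{"fn": "drive_tool", "kwargs": {"targets": [0,0,0,0,0,-12,0,0,0,0,15,0,-3,0,0,0,0,15,0,0,0,0,0,0,12,0,3,0,0,0,0,0,0,6,0,0,0,0,0,0,4,0,0,0,0,0,0,2,0,0,0,0,0,0,0,0]}}

```text
clock: 14.42
position: [0.4905, -0.1698, 0.0985]
ee_rot: [-0.001, 0.723, 0.691, 0.0]
contact_force: [-1.0, 3.7, 6.6]
width: 0.0
```

{"fn": "drive_tool", "kwargs": {"targets": [0,0,0,-4,0,0,0,0,0,0,-6,0,0,0,0,0,0,-6,0,0,0,0,0,0,-6,0,0,0,0,0,0,-6,0,0,0,0,0,0,-6,0,0,0,0,0,0,-6,0,0,0,0,0,0,-2,0,0,0,0,0,0,0,0,0,0,0,0,0,0,0,-12,0]}}

```text
clock: 15.68
position: [0.4884, -0.2121, 0.1098]
ee_rot: [-0.001, 0.722, 0.691, -0.0]
contact_force: [0.1, 0.0, -0.8]
width: 0.0003
```

```bash
python3 -c "
from h import *
rel([.4908,-.172,.099],87.5)
a=get_image('scene')[:,:,::-1];cv2.imwrite('pics/scene8.png',a)
cv2.imwrite('pics/s8.png',cv2.resize(a[140:260,170:310],None,fx=5,fy=5,interpolation=cv2.INTER_CUBIC))
"
```

```text
t 15.675 p [ 0.488 -0.212  0.11 ] th 87.47738484958793 F [ 0.085  0.044 -0.818] w 0.00026255791648363536
turn(tool) [-0.088 -0.051 -0.023] shift now [40.174  0.697 10.823] shift after turn [40.184  0.696 10.788]
```

View pics/s8.png

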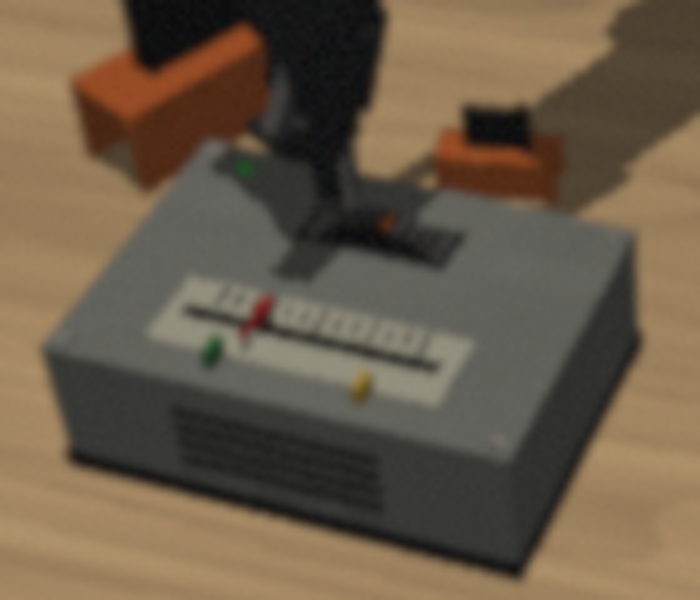

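```bash
cat > z.py <<'E'
from h import *
import sys
n=sys.argv[1]
a=cv2.imread(f"pics/scene{n}.png")[190:230,195:255]
cv2.imwrite(f"pics/z{n}.png",cv2.resize(a,None,fx=13,fy=13,interpolation=cv2.INTER_CUBIC))
E
python3 z.py 8
```

```text
(no output)
```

View pics/z8.png

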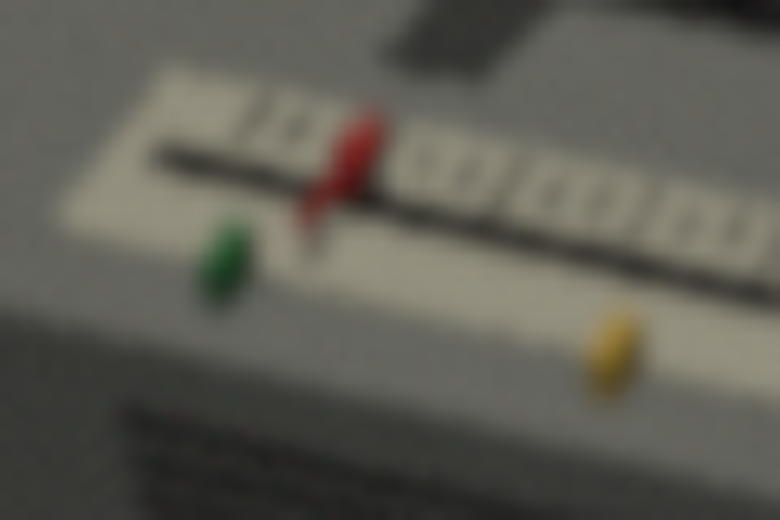

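```bash
cat > m.py <<'E'
from h import *
def mm(tip,g,y):
    P=pl("scene",cr([tip,g,y],195,190,13),.1025)[:,:2]
    a=np.radians(-2.6);Y=np.array([-np.sin(a),np.cos(a)]);X=np.array([Y[1],-Y[0]])
    c=np.array([.5338,-.1915])
    print("local x,y tip/green/yellow",(P-c)@X,(P-c)@Y,"pointer-green mm",1e3*(P[0]-P[1])@Y)
E
python3 -c "
from m import *
mm((305,225),(232,238),(618,328))"
```

```text
local x,y tip/green/yellow [0.06970824 0.07782987 0.07710101] [-0.02820682 -0.04045797  0.04497968] pointer-green mm 12.251152453078458
```

12 mm of pointer is left, so about 27 mm of rim. I'll roll 24, then measure with a clear view.

{"fn": "drive_tool", "kwargs": {"targets": [0,0,0,12,0,-3,0,0,0,0,14,0,0,0,0,0,0,8,0,3,0,0,0,0,0,0,6,0,0,0,0,0,0,4,0,0,0,0,0,0,1.5,0,0,0,0,0,0,0,0]}}

```text
clock: 16.6
position: [0.4903, -0.1782, 0.0992]
ee_rot: [-0.0, 0.723, 0.691, 0.0]
contact_force: [-1.2, 3.6, 7.3]
width: -0.0
```

{"fn": "drive_tool", "kwargs": {"targets": [0,0,0,-4,0,0,0,0,0,0,-6,0,0,0,0,0,0,-6,0,0,0,0,0,0,-5,0,0,0,0,0,0,-3,0,0,0,0,0,0,0,0,0,0,0,0,0,0,0,0,0,0,0,0,0,0,-12,0]}}

```text
clock: 17.6
position: [0.489, -0.2028, 0.1106]
ee_rot: [-0.0, 0.723, 0.691, -0.0]
contact_force: [0.0, -0.4, -0.3]
width: 0.0
```

{"fn": "drive_tool", "kwargs": {"targets": [0,0,0,0,0,-20,0,0,0,0,0,-30,-30,0,0,0,0,0,-50,-20,0,0,0,0,0,-50,0,0,0,0,0,0,-30,0,0,0,0,0,0,0,0,0]}}

```text
clock: 18.35
position: [0.3276, -0.1949, 0.1812]
ee_rot: [-0.0, 0.723, 0.691, -0.0]
contact_force: [-1.0, -0.9, 0.3]
width: 0.0
```

```bash
python3 -c "
from h import *
rel([.4908,-.172,.110],87.5)
a=get_image('scene')[:,:,::-1];cv2.imwrite('pics/scene9.png',a);b=get_image('top')[:,:,::-1];cv2.imwrite('pics/top9.png',b)
cv2.imwrite('pics/t9.png',cv2.resize(b[160:245,325:435],None,fx=7,fy=7,interpolation=cv2.INTER_CUBIC))
";python3 z.py 9
```

```text
t 18.35 p [ 0.328 -0.195  0.181] th 87.37599048075539 F [-1.032 -0.893  0.297] w 1.898033474483715e-05
turn(tool) [-0.019  0.007 -0.124] shift now [ 30.346 162.027  71.096] shift after turn [ 29.987 162.068  71.155]
```

View pics/z9.png

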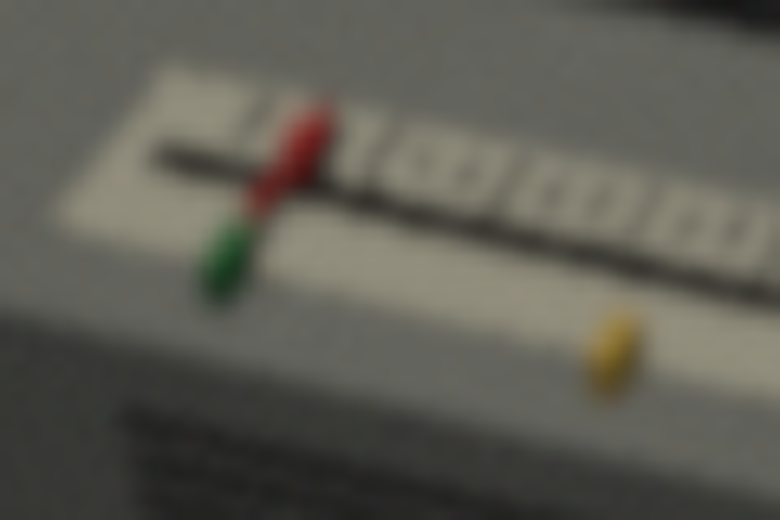

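View pics/t9.png

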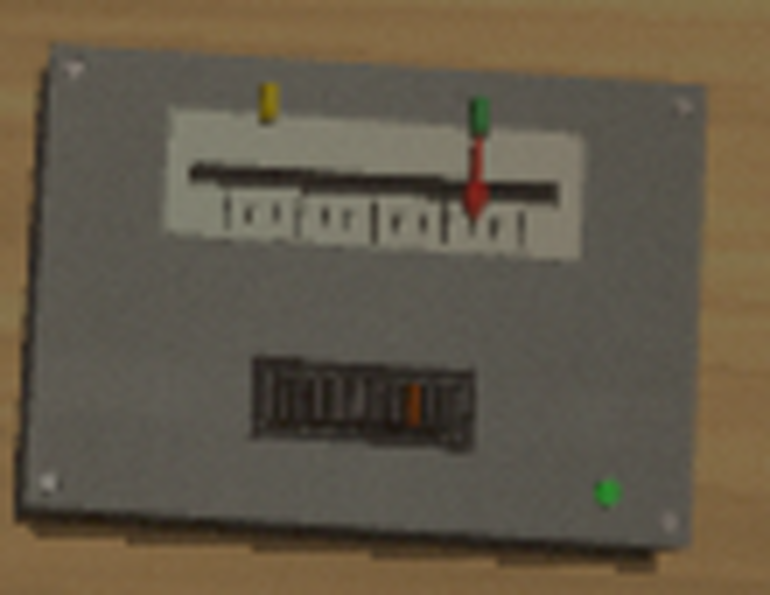

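Both views show the pointer very nearly on the green marker: in top, the tip is at (479,138) and green at (480,102). I'll refine with colour centroids.

```bash
python3 - <<'E'
from h import *
a=np.radians(-2.6)
def cen(im,box,f):
    x0,y0,x1,y1=box;s=im[y0:y1,x0:x1].astype(float);b,g,r=s[...,0],s[...,1],s[...,2]
    w=f(r,g,b);w=np.clip(w-0.25*w.max(),0,None);yy,xx=np.mgrid[y0:y1,x0:x1]
    return [(w*xx).sum()/w.sum(),(w*yy).sum()/w.sum()],w.max()
red=lambda r,g,b:r-np.maximum(g,b);gre=lambda r,g,b:g-np.maximum(r,b)-0;yel=lambda r,g,b:np.minimum(r,g)-b
for n,cam,rb,gb,yb,zg in(("top9","top",(385,178,400,193),(388,172,398,180),(358,170,369,180),.1015),("scene9","scene",(212,196,224,207),(208,204,217,215),(236,212,249,222),.098)):
    im=cv2.imread(f"pics/{n}.png")
    r,g,y=[cen(im,b,f) for b,f in((rb,red),(gb,gre),(yb,yel))]
    P=[pl(cam,[q[0]],z)[0][:2]-[.5338,-.1915] for q,z in((r,.1025),(g,zg),(y,zg))]
    for yaw in(-2.3,-2.6,-2.9):
        k=np.radians(yaw);Y=np.array([-np.sin(k),np.cos(k)]);X=np.array([Y[1],-Y[0]])
        print(n,yaw,[(round(1e3*p@X,1),round(1e3*p@Y,1)) for p in P],r[0],g[0])
E
```

```text
top9 -2.3 [(np.float64(46.9), np.float64(-40.4)), (np.float64(76.3), np.float64(-41.2)), (np.float64(76.4), np.float64(45.0))] [np.float64(392.6240162477786), np.float64(185.98019801980197)] [np.float64(393.27447392497714), np.float64(175.81701738334857)]
top9 -2.6 [(np.float64(47.1), np.float64(-40.1)), (np.float64(76.5), np.float64(-40.8)), (np.float64(76.1), np.float64(45.4))] [np.float64(392.6240162477786), np.float64(185.98019801980197)] [np.float64(393.27447392497714), np.float64(175.81701738334857)]
top9 -2.9 [(np.float64(47.3), np.float64(-39.9)), (np.float64(76.8), np.float64(-40.4)), (np.float64(75.9), np.float64(45.8))] [np.float64(392.6240162477786), np.float64(185.98019801980197)] [np.float64(393.27447392497714), np.float64(175.81701738334857)]
scene9 -2.3 [(np.float64(51.0), np.float64(-40.4)), (np.float64(79.3), np.float64(-42.3)), (np.float64(77.4), np.float64(43.2))] [np.float64(217.2369465648855), np.float64(201.41099236641222)] [np.float64(211.87925356750824), np.float64(209.38968166849617)]
scene9 -2.6 [(np.float64(51.2), np.float64(-40.1)), (np.float64(79.5), np.float64(-41.9)), (np.float64(77.1), np.float64(43.6))] [np.float64(217.2369465648855), np.float64(201.41099236641222)] [np.float64(211.87925356750824), np.float64(209.38968166849617)]
scene9 -2.9 [(np.float64(51.4), np.float64(-39.9)), (np.float64(79.7), np.float64(-41.4)), (np.float64(76.9), np.float64(44.0))] [np.float64(217.2369465648855), np.float64(201.41099236641222)] [np.float64(211.87925356750824), np.float64(209.38968166849617)]
```

The residual is about +1 mm (top says 0.7, scene says 1.7, the odometry says about 1.5). A small corrective roll of 2.5 mm of rim.

{"fn": "drive_tool", "kwargs": {"targets": [0,0,0,0,30,0,0,0,0,0,0,50,10,0,0,0,0,7,50,25,0,0,0,0,7,32,25,0,0,0,0,0,0,11,0,0,0,0,0,0,0,0,0,0,0,0,0,6,0,0,0,0,0,0,4,0,0,0,0,0,0,1.5,0,0,0,0,0,0,0,0]}}

```text
clock: 19.7
position: [0.492, -0.1889, 0.0998]
ee_rot: [0.001, 0.723, 0.691, 0.0]
contact_force: [-0.7, 0.9, 6.6]
width: 0.0002
```

{"fn": "drive_tool", "kwargs": {"targets": [0,0,0,-1.2,0,0,0,0,0,0,-1.3,0,0,0,0,0,0,0,0,0,0,0,0,0,0,0,0,0,0,0,0,0,0,-12,0,0,0,0,0,0,-20,0,0,0,0,0,-30,-30,0,0,0,0,0,-50,-20,0,0,0,0,0,-50,0,0,0,0,0,0,-30,0,0,0,0,0,0,0,0,0]}}

```text
clock: 21.08
position: [0.3298, -0.1834, 0.1809]
ee_rot: [0.0, 0.723, 0.691, -0.0]
contact_force: [1.1, -0.9, 0.1]
width: 0.0003
```

```bash
python3 - <<'E'
from h import *
rel([.49,-.19,.1],87.5)
a=get_image('scene')[:,:,::-1].copy();b=get_image('top')[:,:,::-1].copy()
cv2.imwrite("pics/scene10.png",a);cv2.imwrite("pics/top10.png",b)
cv2.imwrite('pics/t10.png',cv2.resize(b[160:245,190:435],None,fx=3.2,fy=3.2,interpolation=cv2.INTER_CUBIC))
def cen(im,box,f):
    x0,y0,x1,y1=box;s=im[y0:y1,x0:x1].astype(float);b,g,r=s[...,0],s[...,1],s[...,2]
    w=f(r,g,b);w=np.clip(w-0.25*w.max(),0,None);yy,xx=np.mgrid[y0:y1,x0:x1]
    return [(w*xx).sum()/w.sum(),(w*yy).sum()/w.sum()]
red=lambda r,g,b:r-np.maximum(g,b);gre=lambda r,g,b:g-np.maximum(r,b)
for n,cam,rb,gb,zg in(("top10","top",(385,178,400,193),(388,172,398,180),.1015),("scene10","scene",(210,196,224,207),(208,204,217,215),.098)):
    im=cv2.imread(f"pics/{n}.png");k=np.radians(-2.6);Y=np.array([-np.sin(k),np.cos(k)])
    r=pl(cam,[cen(im,rb,red)],.1025)[0][:2];g=pl(cam,[cen(im,gb,gre)],zg)[0][:2];print(n,1e3*(r-g)@Y)
E
python3 z.py 10
```

```text
t 21.075 p [ 0.33  -0.183  0.181] th 87.37313964183122 F [ 1.053 -0.886  0.112] w 0.0002876633928907158
turn(tool) [ 0.002  0.031 -0.127] shift now [  0.798 160.315  80.953] shift after turn [  0.399 160.319  80.948]
top10 -0.31072903654883843
scene10 0.7636316443960132
```

View pics/t10.png

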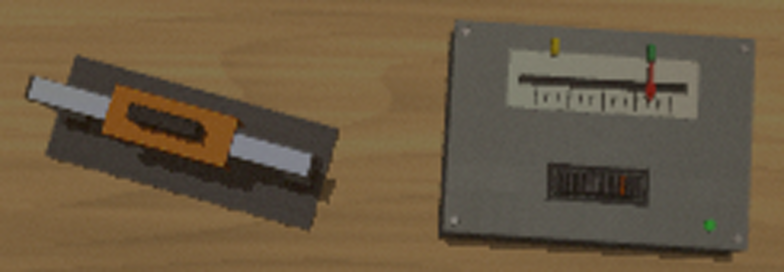

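View pics/z10.png

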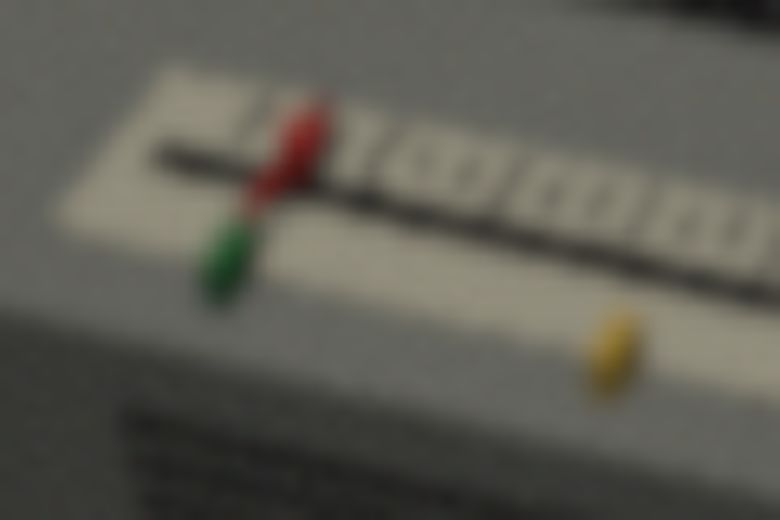

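View pics/scene10.png

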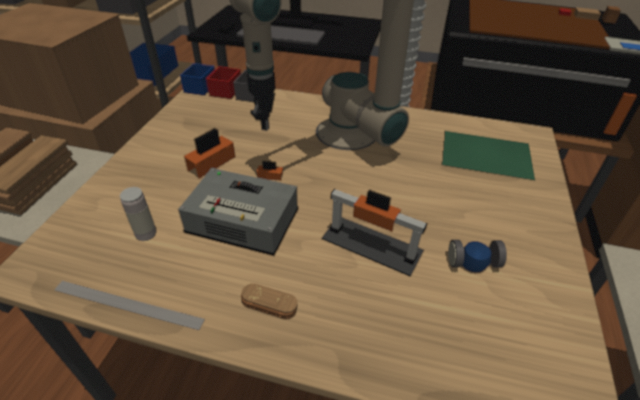

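The pointer now sits within ±1 mm of green: top reads -0.3 mm and scene reads +0.8 mm. The guard hangs astride the rail at scene (377,210), the bystanders haven't moved, and the robot is clear. Handing in.

```bash
python3 -c "
from rig import *
print(sign_off())"
```

```text
the job is handed in; nothing more can be done
None
```

The orange guard now hangs astride the aluminium rail, and the red pointer lines up with the green marker to within about 1 mm. I handed the job in at about 21 s, well inside the 61 s limit.

- **Guard:** I lifted the middle-sized guard off the thumbwheel by its fin and lowered it onto the bar. Contact came at the predicted height, with about 5 N. The last pictures show it straight on the rail with a wall on each side.
- **Wheel:** I rolled it with the shut fingertip in three strokes plus a 2.5 mm correction, about -2.5 rad in all. The fingertip pressed about 4 to 5.5 mm, and no reading passed 7.5 N.
- **Last checks:** The two cameras disagree slightly on the pointer. The top view reads -0.3 mm and the scene view +0.8 mm, which is within the calibration error. The respirator, wooden parts, spray can and look-alike guards were not touched, and look unmoved. The robot was clear of everything.

No check failed.

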